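# Take the blue tube carrier off its locking hook

## Task

The blue tube carrier hangs on a locking double hook. Press the red thumb pad at the back of that hook down until its sprung keeper snaps open, with the carrier still hanging; then lift the blue carrier off and stand it upright in the white tray, setting it down gently. Never force the carrier up against a shut keeper, and leave the yellow carrier hanging where it is.

Things in the scene. Friction and masses are not known exactly. Their poses are not given: they have to be found in the camera images.
- blue_grip (a point): Blue tube carrier (0.2 kg): centre of its top grip block, 14 mm thick (x), 32 wide (y), 36 tall. z up. A 10 mm bar, 150 mm long along y, 50 mm below this point, rests on the hook's two prongs; below it the tube rack (36 x 76 mm) has its flat foot 140 mm under this point. While it hangs, +x points to the back of the stand, towards the thumb pad.
- blue_pad (a point): Red thumb pad (52 mm in x, 44 in y) of the keeper on the blue carrier's stand: middle of its top. Shut: 78 mm behind and 30 mm below the blue grip, z up. It turns with the keeper about a level shaft 44 mm in front: z's tilt is the opening, 1.45 rad when open. Needs about 4 N down; springs back if released early, past 0.55 rad (27 mm down) it snaps open and stays. 90 mm free below.
- tray_floor (a point): Centre of the inner floor of the white shallow tray: 160 x 160 mm outside, lip 5 mm thick, its top 12 mm above the bench, floor 5 mm above the bench. z up, x and y along the sides.
- yellow_grip (a point): Yellow carrier, same shape, same point; hangs on a second, equal stand. Both stands: aluminium prongs 55 mm either side (y), upturned tips in front (-x); two red keeper arms over the prongs stop the bar when shut, and stand up 55 mm above the shaft, behind the bar, when open. Then the bar clears the tips once 20 mm up; the way straight up or forward is free.
Not all that is in view belongs to the job. Leave any brown, purple or turquoise look-alike of the part that bears blue_pad alone.

How it is judged:
On the way, in this order (a step that is already met when the one before it is completed fails the run):
1. the blue carrier's keeper is pressed open while the carrier still hangs on its hook (angle between blue_pad's own z axis and vertical above 1.2 rad and distance of blue_grip from where it was at the start of the episode below 0.02 m), for 0.2 s.
2. the blue carrier is lifted clear of the prongs (height (world z) of blue_grip above 0.208 m), for 0.1 s.
At the end, for the whole second after the job is handed in: The blue carrier stands upright (within about 6 degrees) with its foot flat on the floor of the white tray (grip centre within 70 mm of the tray's centre along each side), released and at rest; the yellow carrier still hangs within 25 mm of where it was (x of blue_grip in the frame of tray_floor between -0.07 and 0.07 m and y of blue_grip in the frame of tray_floor between -0.07 and 0.07 m and height (world z) of blue_grip between 0.14 and 0.149 m and angle between blue_grip's own z axis and vertical below 0.1 rad and linear speed of blue below 0.02 m/s and distance of yellow_grip from where it was at the start of the episode below 0.025 m); the robot touches nothing.
It fails at once if the blue carrier is forced up against its shut keeper (height (world z) of blue_grip above 0.203 m and horizontal distance between blue_grip and blue_pad below 0.095 m and angle between blue_pad's own z axis and vertical below 0.6 rad).
It fails at once if the blue carrier is dropped or banged down (faster than 0.45 m/s near the bench) (height (world z) of blue_grip below 0.175 m and linear speed of blue above 0.45 m/s).
It fails at once if the yellow carrier is moved (distance of yellow_grip from where it was at the start of the episode above 0.025 m).
It also fails if it takes over 56 s, if anything falls off the work surface, if the arm or the gripper's body presses on something with over 40 N, if the wrist force passes 120 N, or if a joint passes its speed limit or range.

## Robot

A 7-joint arm with a two-finger parallel gripper is mounted at the origin on the work surface. World frame = base frame: x ahead of the robot, y to its left, z up, the work surface at z = 0. Lengths are in m, angles in rad, forces in N, time in s.
With the tool pointing down it reaches from about 0.35 to 0.9 m from the base axis. Payload 8.1 kg.
Tool frame: the origin (TCP) lies at the very end of the fingers, on their centre line; the grasp point (between the pads) lies 19 mm behind it (arm.grasp_offset is the distance from the TCP to the grasp point, in m); z points along the fingers, y is the direction in which the jaws open and shut (so a half turn about z gives the same grasp; the last joint's range is limited). The gripper opens to 92 mm and grips with 3 to 60 N. Pads are 19 mm wide; open, the fingers measure 130 mm over their backs; the gripper's body (75 mm by 190 mm) begins 47 mm behind the grasp point.
Start: joints at [-1.282, 0.434, 0.025, 1.573, -0.012, 1.134, -0.075], TCP at [0.239, 0.578, 0.227] pointing down, gripper open.
Joint ranges: [-2.62, 2.62], [-0.44, 2.09], [-1.27, 1.32], [0.08, 2.57], [-1.32, 4.46], [0.12, 2], [-2.74, 2.74]. Speed limits (rad/s): [2.22, 2.22, 3.01, 3.01, 3.14, 3.14, 3.14].

## Interface

Orientations are given as a rotation vector (axis times angle).
In Python, from cell import arm, eyes, workorder gives the robot as it stands.
- The arm moves only by the shell command python3 -m inch 'ROWS' [FORCE]. ROWS is JSON, a list that holds one entry, the list of rows, each a list of 5 numbers: the closure, from 0 (fully open) to 1 (shut), then the shift along the tool's x, y, z in mm, then the turn about the tool's z in degrees. A call has 1 to 12 rows; each row shifts and turns the pose as measured when the row begins, along the tool's axes as they then stand; what a row does not reach is not made up. A row lasts 1/10 s, in which the tool goes at most 50 mm and 8.59 degrees, less where a joint would pass 70% of its speed; a pose out of reach is approached as far as the arm can. A call with a gripper value outside its range is refused whole. The fingers move at their own pace and stop on an object; FORCE is the grip in N (left out, the last holds). Time passes only in rows, so rows that do not move let the fingers close. It gives the time, the measured TCP pose, the force and the opening at its end, in the units of the state.
- arm.observe(): the state, without advancing time (a new reading comes with each control period).
- eyes.get_image(name): name is "scene" or "top" or "wrist"; returns a dict with "frame" (480x640x3 uint8, blue, green, red), "intrinsics" (3x3 intrinsics, pixels), "rvec" (rotation vector, rad) and "tvec" (3), from world to camera coordinates, as OpenCV has them; the wrist camera has in their place "T_tool_cam" (4x4, takes a point from camera to tool coordinates, whose origin is the TCP and whose axes are the flange's). Camera axes: x right, y down, z forward; pixel columns grow to the right and rows downward; lengths in m; the calibration is good to about 2 mm. A picture is of the moment at which its call begins: read the wrist's pose just before it. There is no depth.
- workorder.sign_off(): hands the job in, once; it reports no verdict.
The state is a dict: "clock": time; "joints": joint angles; "dq": joint speeds; "joint_efforts": joint torques, N m; "position": TCP position; "ee_rot": TCP orientation; "force": force on the tool from outside, world axes, zero at the start; "ft_torque": the same for the moment, N m; "width": opening from 0.0 (shut) to 1.0 (fully open).
Only numpy, scipy, OpenCV 4.12 (cv2) and the standard library are available. Lean on these libraries where they do the work, as an engineer would, in place of code of your own. Each camera call takes 0.05 s, during which the arm holds its last target.

## Working session

There is one attempt and no reset: what is moved stays moved. The work goes in short steps, Python scripts to look and compute and a shell command to move; the robot and the scene stay as the last step left them, time stands still between calls to the robot, and variables do not carry over. Pictures are saved under pics/ and viewed, and the job is handed in when it is done.

```bash
ls; mkdir -p pics
python3 - <<'E'
from cell import arm, eyes, workorder
import cv2
s=arm.observe(); print(s)
for n in ("scene","top","wrist"):
    d=eyes.get_image(n); cv2.imwrite(f"pics/{n}0.png",d["frame"])
    print(n,{k:v for k,v in d.items() if k!="frame"})
E
```

```text
pics
{'clock': 0.0, 'joints': array([-1.28160628,  0.43520977,  0.02497756,  1.57410129, -0.01158902,
        1.13401488, -0.0750887 ]), 'dq': array([-8.79516908e-05,  6.39874739e-04, -5.17608453e-04,  1.13399172e-03,
       -1.15614019e-03,  4.59811932e-04, -2.11032048e-03]), 'joint_efforts': array([ 1.58648472e-04, -6.67870831e+01,  9.84844677e-01, -3.14451027e+01,
       -6.06913283e-02,  4.31149034e-02,  1.78792420e-04]), 'position': array([0.23851304, 0.57713636, 0.22595163]), 'ee_rot': array([-6.11552836e-01, -3.08133512e+00,  2.48307555e-03]), 'force': array([ 0.53383726, -0.65850732, -0.37632288]), 'ft_torque': array([-0.02049755, -0.01038022,  0.01262352]), 'width': 1.0022926354895543}
scene {'intrinsics': array([[458.90845   ,   0.        , 325.03549455],
       [  0.        , 458.90845   , 242.55580804],
       [  0.        ,   0.        ,   1.        ]]), 'rvec': array([ 0.06353115, -2.96262214,  1.03402913]), 'tvec': array([0.50166596, 0.16643869, 1.15037623])}
top {'intrinsics': array([[514.31828517,   0.        , 328.93062635],
       [  0.        , 514.31828517, 238.71254852],
       [  0.        ,   0.        ,   1.        ]]), 'rvec': array([ 2.1734061 , -2.17638913,  0.1265481 ]), 'tvec': array([-0.08086936,  0.50493936,  1.04349979])}
wrist {'intrinsics': array([[361.70046281,   0.        , 319.66405713],
       [  0.        , 361.70046281, 236.96661862],
       [  0.        ,   0.        ,   1.        ]]), 'T_tool_cam': array([[ 1.18410426e-03, -9.67421946e-01, -2.53166698e-01,
         6.69788170e-02],
       [ 9.99999192e-01,  1.02817853e-03,  7.48205963e-04,
        -1.00091862e-04],
       [-4.63530306e-04, -2.53167379e-01,  9.67422381e-01,
        -1.57804695e-01],
       [ 0.00000000e+00,  0.00000000e+00,  0.00000000e+00,
         1.00000000e+00]])}
```

View pics/scene0.png

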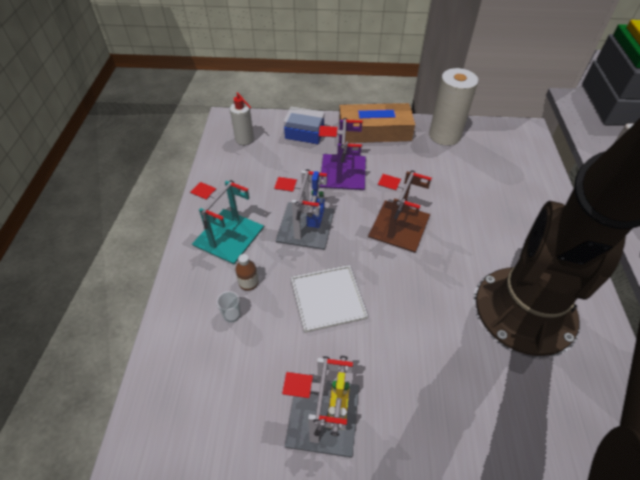

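View pics/top0.png

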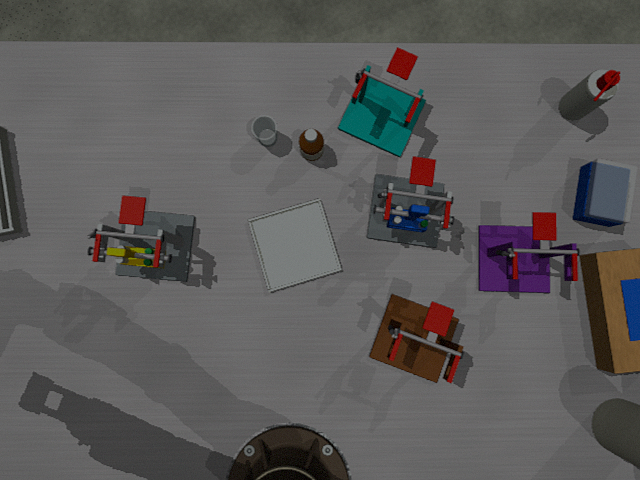

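View pics/wrist0.png

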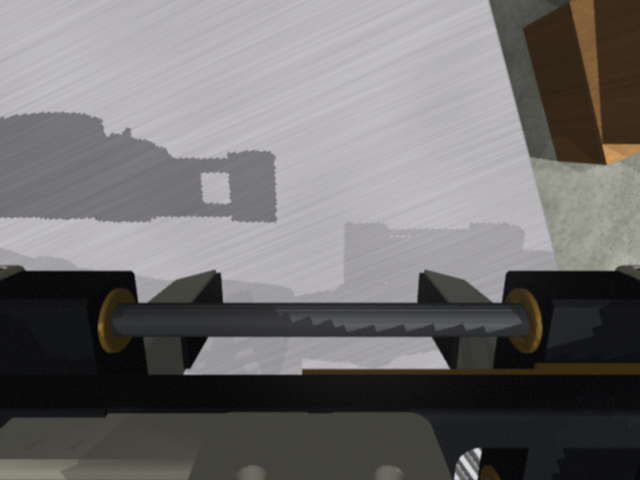

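```bash
cat > h.py <<'E'
import numpy as np, cv2
from cell import arm, eyes
def ray(d,u,v):
    R=cv2.Rodrigues(d["rvec"])[0]; t=np.array(d["tvec"]).ravel()
    c=-R.T@t; r=R.T@np.linalg.inv(d["intrinsics"])@np.array([u,v,1.0]); return c,r
def atz(d,u,v,z):
    c,r=ray(d,u,v); return c+r*(z-c[2])/r[2]
def tri(obs):
    A=np.zeros((3,3));b=np.zeros(3)
    for c,r in obs:
        r=r/np.linalg.norm(r);P=np.eye(3)-np.outer(r,r);A+=P;b+=P@c
    p=np.linalg.solve(A,b)
    return p,[np.linalg.norm(np.cross(p-c,r/np.linalg.norm(r))) for c,r in obs]
def proj(d,p):
    return cv2.projectPoints(np.array([p],float),d["rvec"],d["tvec"],d["intrinsics"],None)[0].ravel()
E
python3 - <<'E'
import cv2
a=cv2.imread("pics/top0.png"); cv2.imwrite("pics/top0z.png",cv2.resize(a[145:255,350:480],None,fx=6,fy=5.45*1.1,interpolation=cv2.INTER_CUBIC)[:600])
cv2.imwrite("pics/top0z.png",cv2.resize(a[150:250,355:475],(720,600),interpolation=cv2.INTER_CUBIC))
b=cv2.imread("pics/scene0.png")
cv2.imwrite("pics/scene0z.png",cv2.resize(b[155:255,265:365],(600,600),interpolation=cv2.INTER_CUBIC))
E
```

```text
(no output)
```

View pics/top0z.png

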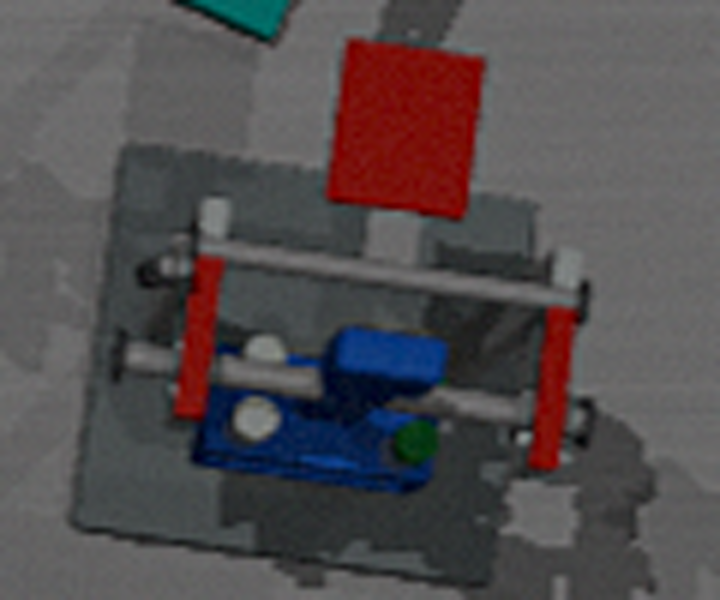

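View pics/scene0z.png

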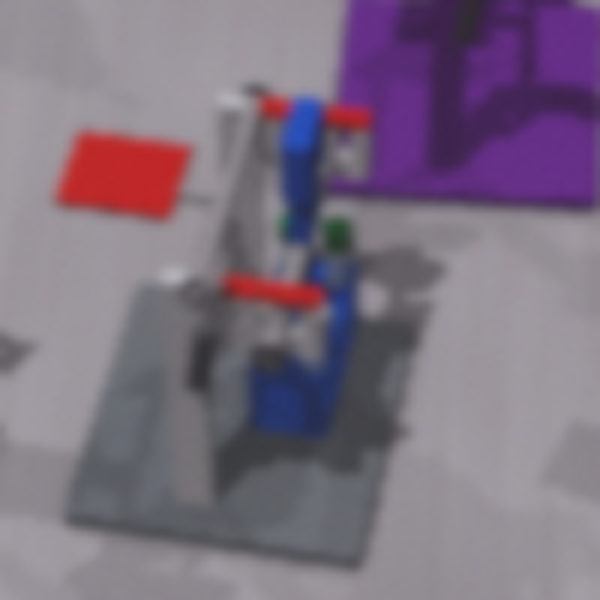

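Run:
```python
from h import *
t=eyes.get_image("top"); s=eyes.get_image("scene")
Z=lambda U,V,x0,y0:((U+.5)/6-.5+x0,(V+.5)/6-.5+y0)
print("cams",ray(t,0,0)[0],ray(s,0,0)[0])
pt=[Z(*p,355,150) for p in [(347,38),(485,57),(465,218),(328,200)]]
ps=[Z(*p,265,155) for p in [(80,132),(192,147),(168,220),(55,204)]]
p,e=tri([ray(t,*np.mean(pt,0)),ray(s,*np.mean(ps,0))]); print("pad tri",p,e)
c=[atz(t,*q,p[2]) for q in pt]; print(np.round(c,3), [np.linalg.norm(c[i]-c[i-1]) for i in range(4)])
d=(c[0]-c[3]+c[1]-c[2]); print("pad x dir deg",np.degrees(np.arctan2(d[1],d[0])))
for z in (.195,.2,.205): print("grip top",z,[atz(t,*Z(*q,355,150),z).round(3) for q in [(345,328),(447,338),(443,373),(338,365),(393,352)]])
# tray mask
hsv=cv2.cvtColor(t["frame"],cv2.COLOR_BGR2HSV)
sub=t["frame"][190:300,240:350].astype(int).mean(2)
m=(sub>sub.max()*0.78).astype(np.uint8)
cs=max(cv2.findContours(m,0,2)[0],key=cv2.contourArea); r=cv2.minAreaRect(cs); print(r,cv2.contourArea(cs))
b=cv2.boxPoints(r)+[240,190]; print(b); w=[atz(t,*q,.012) for q in b]; print(np.round(w,4),np.linalg.norm(w[0]-w[1]),np.linalg.norm(w[1]-w[2]),np.mean(w,0))
cv2.imwrite("pics/tray.png",cv2.resize(t["frame"][190:300,240:350],(600,600)))
```

```text
cams [ 0.3949828  -0.06715488  1.09081356] [0.48877762 0.60496103 0.99892674]
pad tri [ 0.61739135 -0.25309227  0.15790651] [np.float64(8.422333877921746e-07), np.float64(8.422333878459619e-07)]
[[ 0.646 -0.235  0.158]
 [ 0.64  -0.278  0.158]
 [ 0.589 -0.271  0.158]
 [ 0.595 -0.228  0.158]] [np.float64(0.05147967608942082), np.float64(0.04314451081315126), np.float64(0.051209752587327045), np.float64(0.04256275606976331)]
pad x dir deg -7.941094341014139
grip top 0.195 [array([ 0.549, -0.226,  0.195]), array([ 0.546, -0.256,  0.195]), array([ 0.535, -0.255,  0.195]), array([ 0.538, -0.224,  0.195]), array([ 0.541, -0.24 ,  0.195])]
grip top 0.2 [array([ 0.548, -0.225,  0.2  ]), array([ 0.545, -0.255,  0.2  ]), array([ 0.534, -0.254,  0.2  ]), array([ 0.537, -0.223,  0.2  ]), array([ 0.541, -0.239,  0.2  ])]
grip top 0.205 [array([ 0.547, -0.225,  0.205]), array([ 0.544, -0.254,  0.205]), array([ 0.534, -0.253,  0.205]), array([ 0.536, -0.222,  0.205]), array([ 0.54 , -0.238,  0.205])]
((47.86552810668945, 45.01525115966797), (104.36642456054688, 92.18741607666016), 80.66500091552734) 6266.5
[[233.9177866  190.99981689]
 [324.88434601 176.04640961]
 [341.81327057 279.03068542]
 [250.84671021 293.98409271]]
[[ 0.6083  0.1199  0.012 ]
 [ 0.6409 -0.0734  0.012 ]
 [ 0.4215 -0.1085  0.012 ]
 [ 0.3908  0.081   0.012 ]] 0.19596673771594691 0.2221792671658775 [0.51536992 0.00473673 0.012     ]
```

View pics/tray.png

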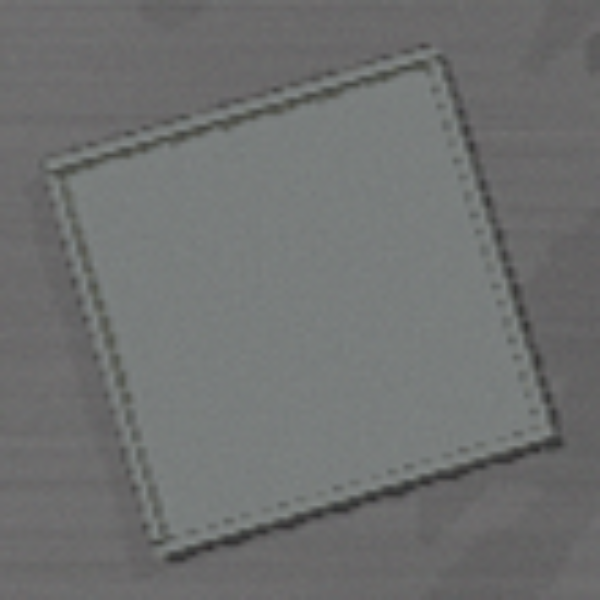

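```bash
cat >> h.py <<'E'
from scipy.spatial.transform import Rotation as Ro
def togo(target,yaw_y=None):
    s=arm.observe(); R=Ro.from_rotvec(s["ee_rot"]).as_matrix(); d=np.array(target)-s["position"]
    print("tcp",s["position"].round(4),"F",s["force"].round(1),"w",round(s["width"],3),"t",s["clock"], "tilt",np.degrees(np.arccos(-R[2,2])).round(2))
    print("shift mm",(R.T@d*1000).round(1))
    a=np.degrees(np.arctan2(R[1,1],R[0,1]))
    if yaw_y is not None: print("tool y ang",a.round(1),"turn",-(((yaw_y-a)+90)%180-90))
E
python3 - <<'E'
from h import *
t=eyes.get_image("top")
print("tray",atz(t,295.3,244.9,.012))
c=[atz(t,240+(u+.5)/5.4545-.5,190+(v+.5)/5.4545-.5,.012) for u,v in [(48,160),(438,48),(560,437),(163,555)]]
print(np.round(c,3),np.mean(c,0),[np.linalg.norm(c[i]-c[i-1]) for i in range(4)])
print("top grip px for (.540,-.242,.188+.018)",proj(t,[.540,-.242,.206]))
E
python3 -m inch '[[[1,0,0,-45,-7.25],[1,0,0,-45,-7.25],[1,0,0,-45,0],[1,0,0,0,0]]]'
python3 - <<'E'
from h import *
togo([.632,-.255,.33],82)
E
```

```text
tray [ 0.49328585 -0.01095176  0.012     ]
[[ 0.548  0.088  0.012]
 [ 0.593 -0.063  0.012]
 [ 0.441 -0.11   0.012]
 [ 0.396  0.042  0.012]] [ 0.49452993 -0.0103981   0.012     ] [np.float64(0.15909377776199987), np.float64(0.15734493497253088), np.float64(0.1586019343152455), np.float64(0.15840509650967613)]
top grip px for (.540,-.242,.188+.018) [422.21203043 208.0347034 ]
clock: 0.7
position: [0.2381, 0.5763, 0.3641]
ee_rot: [-0.201, -3.134, 0.009]
force: [1.3, 0.3, -0.5]
width: 0.702
tcp [0.2381 0.5763 0.3641] F [ 1.3  0.3 -0.5] w 0.702 t 0.7 tilt 0.33
shift mm [-497.  -773.9   38.1]
tool y ang 82.7 turn 0.6548786438664393
```

```bash
python3 -m inch '[[[1,-20,-32,0,0],[1,-20,-32,0,0],[1,-20,-32,0,0],[1,-20,-32,0,0],[1,-20,-32,0,0],[1,-20,-32,0,0],[1,-20,-32,0,0],[1,-20,-32,0,0],[1,-20,-32,0,0],[1,-20,-32,0,0],[1,-20,-32,0,0],[1,-20,-32,0,0]]]'
python3 - <<'E'
from h import *
togo([.632,-.255,.33],82)
E
```

```text
clock: 1.9
position: [0.4299, 0.1536, 0.3615]
ee_rot: [-0.191, -3.133, 0.003]
force: [1.9, 0.0, 0.1]
width: 0.003
tcp [0.4299 0.1536 0.3615] F [1.9 0.  0.1] w 0.003 t 1.9 tilt 0.19
shift mm [-250.3 -381.    31.5]
tool y ang 83.0 turn 1.0329949102471687
```

```bash
python3 -m inch '[[[1,-22,-34,0,1],[1,-22,-34,0,0],[1,-22,-34,0,0],[1,-22,-34,0,0],[1,-22,-34,0,0],[1,-22,-34,0,0],[1,-22,-34,0,0],[1,-22,-34,0,0],[1,-22,-34,0,0],[1,-22,-34,0,0],[1,-10,-17,0,0],[1,0,0,0,0]]]'
python3 - <<'E'
from h import *
togo([.632,-.255,.33],82)
d=eyes.get_image("wrist"); cv2.imwrite("pics/w1.png",d["frame"])
E
```

```text
clock: 3.1
position: [0.6121, -0.254, 0.3567]
ee_rot: [-0.229, -3.129, 0.005]
force: [0.5, 0.0, -0.4]
width: 0.003
tcp [ 0.6121 -0.254   0.3567] F [ 0.5  0.  -0.4] w 0.003 t 3.1 tilt 0.29
shift mm [-19.9   2.   26.6]
tool y ang 81.6 turn -0.36178283440615644
```

View pics/w1.png

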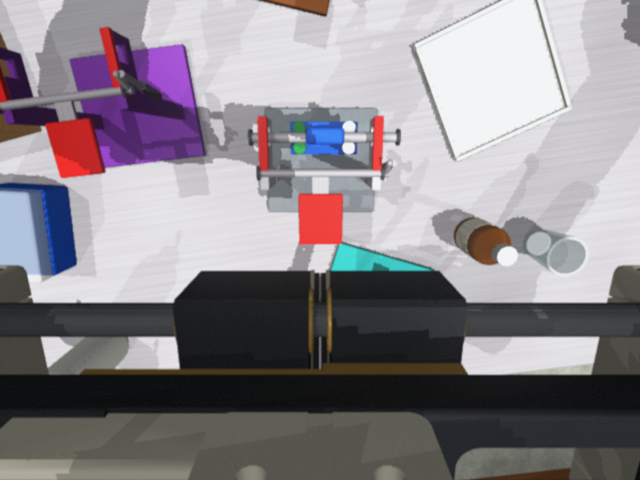

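```bash
cat >> h.py <<'E'
def wtri(d,s,u,v,z):
    R=Ro.from_rotvec(s["ee_rot"]).as_matrix();T=d["T_tool_cam"]
    c=R@T[:3,3]+s["position"]; r=R@T[:3,:3]@np.linalg.inv(d["intrinsics"])@np.array([u,v,1.]); return c+r*(z-c[2])/r[2]
E
python3 - <<'E'
from h import *
s=arm.observe(); d=eyes.get_image("wrist")
hs=cv2.cvtColor(d["frame"],cv2.COLOR_BGR2HSV)
m=cv2.inRange(hs,(0,150,120),(8,255,255))[190:250,290:350]; ys,xs=np.nonzero(m); u,v=xs.mean()+290,ys.mean()+190; print(u,v,len(xs))
print("pad",wtri(d,s,u,v,.158)); 
cv2.imwrite("pics/w1z.png",cv2.resize(d["frame"][100:200,250:400],(750,500),interpolation=cv2.INTER_CUBIC))
E
```

```text
318.6817964644052 219.06880076445293 2093
pad [ 0.61852199 -0.25525849  0.158     ]
```

View pics/w1z.png

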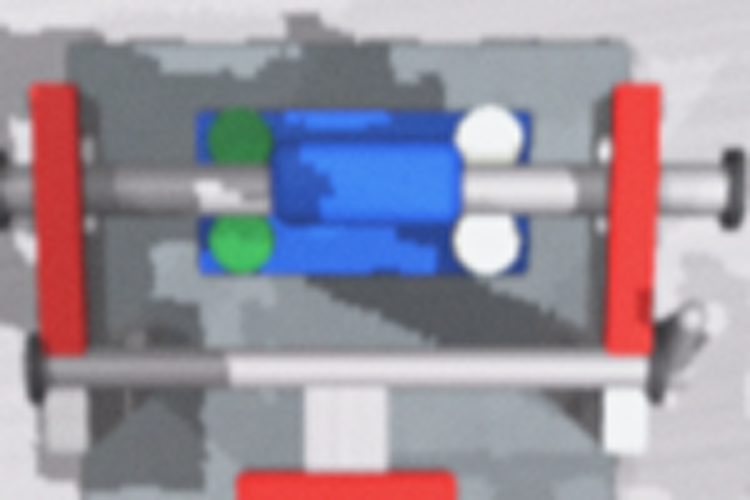

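```bash
python3 - <<'E'
from h import *
s=arm.observe(); d=eyes.get_image("wrist")
print("grip",wtri(d,s,323.5,136.6,.206))
E
python3 -m inch '[[[1,-10,1,30,0],[1,-10,1,30,0],[1,0,0,40,0],[1,0,0,40,0],[1,0,0,30,0],[1,0,0,0,0]]]'
python3 - <<'E'
from h import *
togo([.632,-.256,.165],82)
E
```

```text
grip [ 0.54106223 -0.23798414  0.206     ]
clock: 3.85
position: [0.6351, -0.2388, 0.1863]
ee_rot: [0.202, 3.13, 0.006]
force: [-1.2, 0.2, -0.2]
width: 0.006
tcp [ 0.6351 -0.2388  0.1863] F [-1.2  0.2 -0.2] w 0.006 t 3.85 tilt 0.39
shift mm [  1.  -17.5  21.2]
tool y ang 82.6 turn 0.6094860427775615
```

```bash
python3 -m inch '[[[1,1,-9,8,0.6],[1,0,-9,8,0],[1,0,0,0,0]]]'
python3 - <<'E'
from h import *
togo([.632,-.256,.165],82)
E
```

```text
clock: 4.15
position: [0.6335, -0.2561, 0.1736]
ee_rot: [0.214, 3.124, 0.006]
force: [0.1, -1.5, -0.2]
width: 0.006
tcp [ 0.6335 -0.2561  0.1736] F [ 0.1 -1.5 -0.2] w 0.006 t 4.15 tilt 0.63
shift mm [ 1.5 -0.2  8.5]
tool y ang 82.2 turn 0.15156265996732543
```

```bash
python3 -m inch '[[[1,0,0,8,0],[1,0,0,8,0],[1,0,0,8,0],[1,0,0,8,0]]]'
python3 - <<'E'
from h import *
togo([.632,-.256,.115],82)
E
```

```text
clock: 4.55
position: [0.6356, -0.2579, 0.1437]
ee_rot: [0.216, 3.117, 0.004]
force: [-1.6, 0.3, 1.5]
width: 0.002
tcp [ 0.6356 -0.2579  0.1437] F [-1.6  0.3  1.5] w 0.002 t 4.55 tilt 0.97
shift mm [ 4.3  1.3 28.6]
tool y ang 82.1 turn 0.07860561670089794
```

```bash
python3 -m inch '[[[1,1,0,8,0],[1,1,0,8,0],[1,1,0,8,0],[1,1,0,6,0]]]'
python3 - <<'E'
from h import *
togo([.632,-.256,.115],82)
for n in ("top","wrist"):
  cv2.imwrite(f"pics/{n}2.png",eyes.get_image(n)["frame"])
a=cv2.imread("pics/top2.png"); b=cv2.imread("pics/wrist2.png")
import numpy as np
cv2.imwrite("pics/c2.png",np.vstack([cv2.resize(a[130:260,330:500],(680,320)),cv2.resize(b[:280],(680,280))]))
E
```

```text
clock: 4.95
position: [0.6318, -0.2566, 0.1097]
ee_rot: [0.215, 3.118, 0.004]
force: [0.6, -0.1, -0.4]
width: 0.003
tcp [ 0.6318 -0.2566  0.1097] F [ 0.6 -0.1 -0.4] w 0.003 t 4.95 tilt 0.91
shift mm [-0.2  0.6 -5.3]
tool y ang 82.1 turn 0.11487592687015535
```

View pics/c2.png

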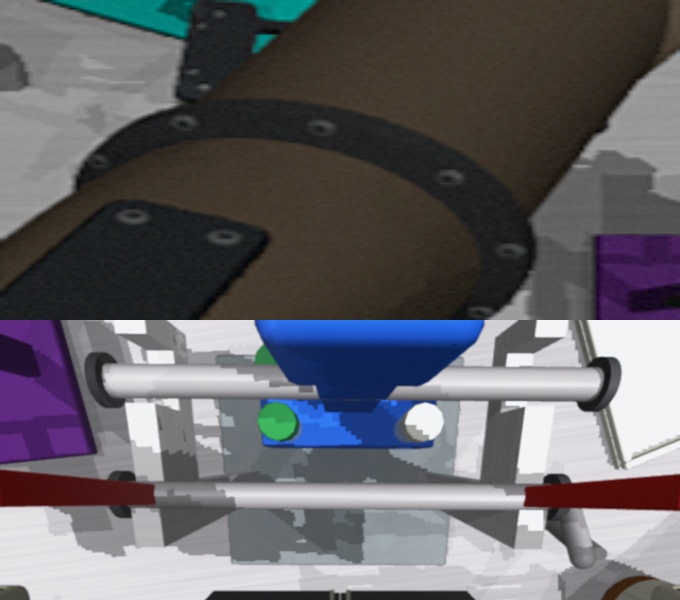

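```bash
python3 -m inch '[[[1,-1,0,-20,0],[1,-1,0,-30,0],[1,0,0,-40,0],[0.2,0,0,-40,0],[0.2,0,0,-40,0],[0.2,0,0,0,0]]]'
python3 - <<'E'
from h import *
togo([.541,-.240,.27],82)
d=eyes.get_image("wrist"); cv2.imwrite("pics/w3.png",d["frame"])
E
```

```text
clock: 5.65
position: [0.6304, -0.2571, 0.2853]
ee_rot: [0.216, 3.122, 0.004]
force: [-0.5, -0.7, -0.5]
width: 0.216
tcp [ 0.6304 -0.2571  0.2853] F [-0.5 -0.7 -0.5] w 0.216 t 5.65 tilt 0.72
shift mm [91.1  4.6 14.3]
tool y ang 82.1 turn 0.07625749180128594
```

View pics/w3.png

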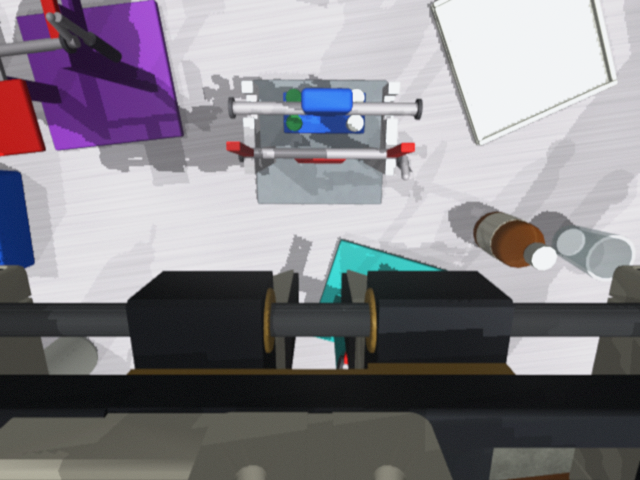

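```bash
python3 - <<'E'
from h import *
s=arm.observe(); d=eyes.get_image("wrist")
cv2.imwrite("pics/w3z.png",cv2.resize(d["frame"][75:135,280:370],(720,480),interpolation=cv2.INTER_CUBIC))
print(wtri(d,s,327.5,97,.206))
E
python3 -m inch '[[[0.2,23,1,0,0],[0.2,23,1,0,0],[0.2,23,1,5,0],[0.2,22,1,5,0],[0.2,0,0,0,0]]]'
python3 - <<'E'
from h import *
togo([.541,-.240,.175],82)
E
```

```text
[ 0.53823775 -0.238851    0.206     ]
clock: 6.25
position: [0.5335, -0.2365, 0.2619]
ee_rot: [-0.214, -3.13, -0.012]
force: [-0.9, 0.8, -0.3]
width: 0.737
tcp [ 0.5335 -0.2365  0.2619] F [-0.9  0.8 -0.3] w 0.737 t 6.25 tilt 0.51
shift mm [-8.4 -3.1 86.8]
tool y ang 82.2 turn 0.1589221036003039
```

View pics/w3z.png

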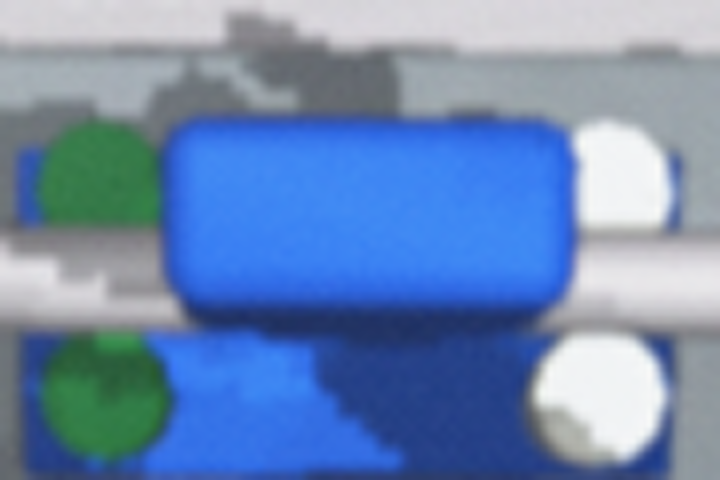

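```bash
python3 -m inch '[[[0.2,-4,-1,10,0],[0.2,-4,-1,10,0],[0.2,0,0,10,0],[0.2,0,0,0,0]]]'
python3 - <<'E'
from h import *
togo([.541,-.239,.172],82)
E
```

```text
clock: 6.65
position: [0.5424, -0.2384, 0.2263]
ee_rot: [-0.212, -3.126, -0.013]
force: [-0.4, -0.3, 0.7]
width: 0.795
tcp [ 0.5424 -0.2384  0.2263] F [-0.4 -0.3  0.7] w 0.795 t 6.65 tilt 0.66
shift mm [ 0.9 -1.2 54.3]
tool y ang 82.2 turn 0.24022990259965127
```

```bash
python3 -m inch '[[[0.2,1,0,10,0],[0.2,0,0,10,0],[0.2,0,0,10,0],[0.2,0,0,10,0],[0.2,0,0,8,0],[0.2,0,0,2,0],[0.2,0,0,0,0]]]'
python3 - <<'E'
from h import *
togo([.541,-.239,.172],82)
d=eyes.get_image("scene"); cv2.imwrite("pics/s4.png",cv2.resize(d["frame"][110:260,230:410],(720,600),interpolation=cv2.INTER_CUBIC))
E
```

```text
clock: 7.35
position: [0.5411, -0.2378, 0.1706]
ee_rot: [-0.212, -3.125, -0.013]
force: [0.1, 0.3, 0.0]
width: 0.797
tcp [ 0.5411 -0.2378  0.1706] F [0.1 0.3 0. ] w 0.797 t 7.35 tilt 0.73
shift mm [-0.  -1.2 -1.4]
tool y ang 82.2 turn 0.24834937396748558
```

View pics/s4.png

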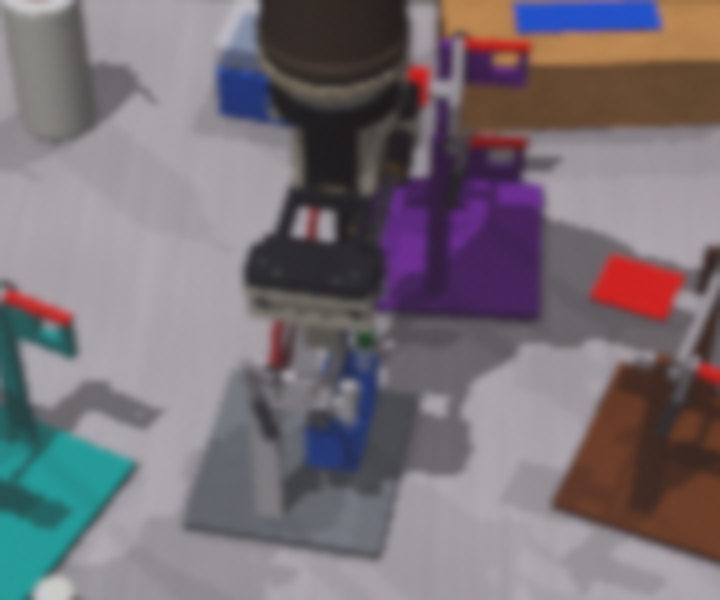

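Fingers straddle the grip and the keeper still stands open. Close on it.

```bash
python3 -m inch '[[[0.6,0,0,0,0],[0.9,0,0,0,0],[1,0,0,0,0],[1,0,0,0,0],[1,0,0,0,0],[1,0,0,0,0]]]' 20
python3 -m inch '[[[1,0,0,-8,0],[1,0,0,-8,0],[1,0,0,-8,0],[1,0,0,-8,0]]]'
python3 - <<'E'
from h import *
togo([.494,-.0105,.28])
E
```

```text
clock: 8.0
position: [0.5421, -0.2386, 0.1726]
ee_rot: [-0.212, -3.128, -0.011]
force: [-0.5, -0.1, -0.3]
width: 0.346
clock: 8.4
position: [0.5412, -0.2381, 0.2056]
ee_rot: [-0.212, -3.125, -0.013]
force: [0.1, 0.5, -2.4]
width: 0.346
tcp [ 0.5412 -0.2381  0.2056] F [ 0.1  0.5 -2.4] w 0.346 t 8.4 tilt 0.73
shift mm [ 78.3 219.7 -72. ]
```

```bash
python3 -m inch '[[[1,0,0,-20,0],[1,0,0,-25,0],[1,0,0,-25,0],[1,10,25,0,0],[1,10,28,0,0],[1,10,28,0,0],[1,10,28,0,0],[1,10,28,0,0],[1,10,28,0,0],[1,10,28,0,0],[1,5,15,0,0],[1,0,0,0,0]]]'
python3 - <<'E'
from h import *
togo([.494,-.0105,.22])
d=eyes.get_image("scene"); cv2.imwrite("pics/s5.png",cv2.resize(d["frame"][130:380,200:500],(720,600),interpolation=cv2.INTER_CUBIC))
E
```

```text
clock: 9.6
position: [0.4944, -0.017, 0.2896]
ee_rot: [-0.219, -3.133, -0.012]
force: [-0.1, 0.2, -1.7]
width: 0.349
tcp [ 0.4944 -0.017   0.2896] F [-0.1  0.2 -1.7] w 0.349 t 9.6 tilt 0.43
shift mm [ 1.2  5.8 69.7]
```

View pics/s5.png

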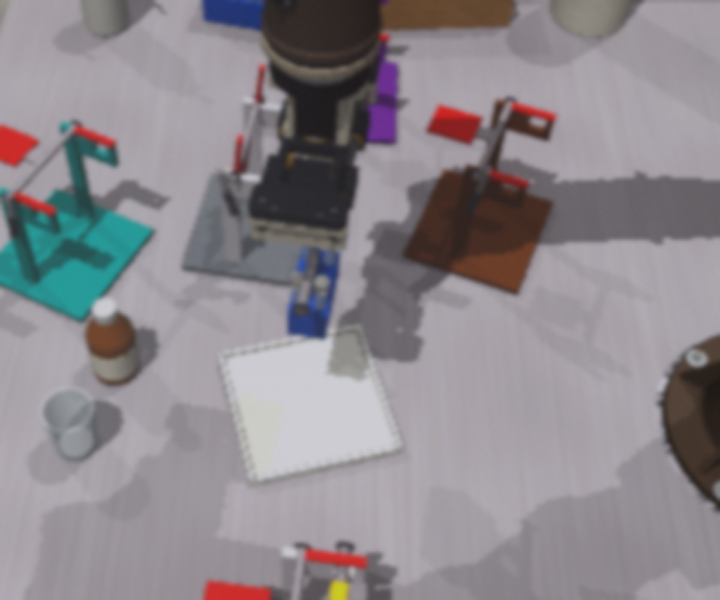

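```bash
python3 -m inch '[[[1,0,6,15,0],[1,0,0,20,0],[1,0,0,20,0],[1,0,0,20,0],[1,0,0,20,0],[1,0,0,20,0],[1,0,0,15,0],[1,0,0,5,0],[1,0,0,0,0]]]'
python3 - <<'E'
from h import *
togo([.494,-.0105,.130])
E
```

```text
clock: 10.55
position: [0.5, -0.0251, 0.1545]
ee_rot: [0.243, 3.124, 0.004]
force: [0.1, -0.3, -3.2]
width: 0.347
tcp [ 0.5    -0.0251  0.1545] F [ 0.1 -0.3 -3.2] w 0.347 t 10.55 tilt 0.49
shift mm [ 8.4 13.4 24.5]
```

```bash
python3 -m inch '[[[1,4,7,3,0],[1,4,6,3,0],[1,0,0,4,0],[1,0,0,3,0],[1,0,0,0,0]]]'
python3 - <<'E'
from h import *
togo([.494,-.0105,.130])
E
python3 -m inch '[[[1,0,0,3,0],[1,0,0,3,0]]]'
```

```text
clock: 11.05
position: [0.4955, -0.0101, 0.1431]
ee_rot: [0.243, 3.12, 0.005]
force: [-0.1, 0.2, -2.9]
width: 0.348
tcp [ 0.4955 -0.0101  0.1431] F [-0.1  0.2 -2.9] w 0.348 t 11.05 tilt 0.74
shift mm [ 1.6 -0.7 13.1]
clock: 11.25
position: [0.496, -0.0101, 0.1372]
ee_rot: [0.243, 3.119, 0.006]
force: [-0.0, 0.1, -2.3]
width: 0.35
```

```bash
python3 -m inch '[[[1,0,0,2,0],[1,0,0,2,0]]]'; python3 -m inch '[[[1,0,0,2,0],[1,0,0,1,0]]]'
```

```text
clock: 11.45
position: [0.4961, -0.0103, 0.1327]
ee_rot: [0.243, 3.119, 0.005]
force: [0.2, -0.2, -2.5]
width: 0.344
clock: 11.65
position: [0.4961, -0.0105, 0.1292]
ee_rot: [0.244, 3.119, 0.005]
force: [0.7, 0.5, -3.2]
width: 0.345
```

```bash
python3 -m inch '[[[1,0,0,1,0],[1,0,0,1,0]]]'; python3 -m inch '[[[1,0,0,1,0],[1,0,0,0,0]]]'
python3 - <<'E'
from h import *
a=eyes.get_image("scene")["frame"]; cv2.imwrite("pics/s6.png",cv2.resize(a[190:340,270:390],(480,600),interpolation=cv2.INTER_CUBIC))
E
```

```text
clock: 11.85
position: [0.4971, -0.0105, 0.1278]
ee_rot: [0.244, 3.117, 0.006]
force: [0.3, -0.8, 13.1]
width: 0.35
clock: 12.05
position: [0.4985, -0.0108, 0.128]
ee_rot: [0.244, 3.114, 0.006]
force: [0.5, 0.4, -2.5]
width: 0.346
```

View pics/s6.png

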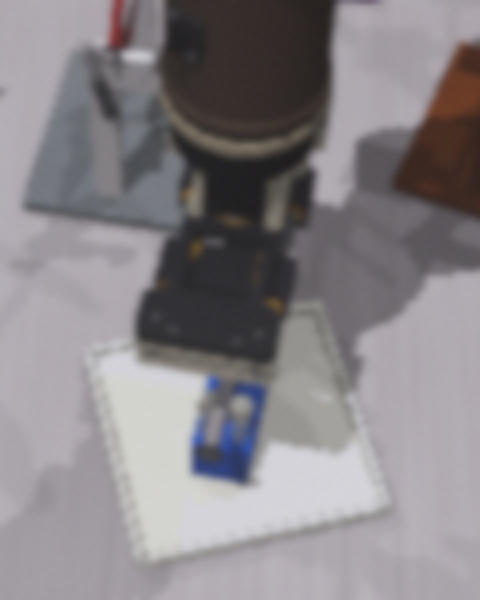

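```bash
python3 -m inch '[[[1,-1,0,0.7,0],[0.6,0,0,0,0],[0.5,0,0,0,0],[0.3,0,0,0,0],[0.2,0,0,0,0],[0.2,0,0,0,0]]]'
python3 - <<'E'
from h import *
togo([.494,-.0105,.27])
E
python3 -m inch '[[[0.2,0,0,-10,0],[0.2,0,0,-15,0],[0.2,0,0,-15,0],[0.2,0,0,-20,0],[0.2,0,0,-30,0],[0.2,0,0,-30,0],[0.2,0,0,-30,0]]]'
python3 -m inch '[[[0.2,-30,0,-10,0],[0.2,-30,0,-10,0],[0.2,-30,0,0,0],[0.2,-30,0,0,0],[0.2,0,0,0,0]]]'
python3 - <<'E'
from h import *
s=arm.observe();d=eyes.get_image("wrist");cv2.imwrite("pics/w7.png",d["frame"]);print(s["position"],s["width"],s["clock"])
a=eyes.get_image("scene")["frame"]; cv2.imwrite("pics/s7.png",cv2.resize(a[140:480,230:430],(353,600),interpolation=cv2.INTER_CUBIC))
E
```

```text
clock: 12.7
position: [0.5002, -0.0108, 0.1275]
ee_rot: [0.243, 3.113, 0.007]
force: [-1.1, -0.4, -0.3]
width: 0.7
tcp [ 0.5002 -0.0108  0.1275] F [-1.1 -0.4 -0.3] w 0.7 t 12.7 tilt 1.11
shift mm [ 3.500e+00  1.000e-01 -1.426e+02]
clock: 13.4
position: [0.4943, -0.012, 0.283]
ee_rot: [0.247, 3.12, 0.002]
force: [1.0, 0.0, 0.6]
width: 0.799
clock: 13.9
position: [0.6173, -0.0315, 0.316]
ee_rot: [0.243, 3.109, 0.008]
force: [0.7, -0.1, -0.4]
width: 0.799
[ 0.61729623 -0.03149849  0.31604515] 0.7989235511729966 13.9
```

View pics/w7.png

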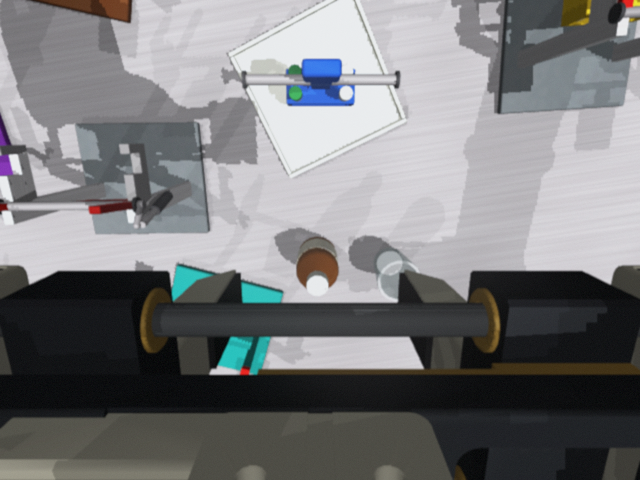

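View pics/s7.png

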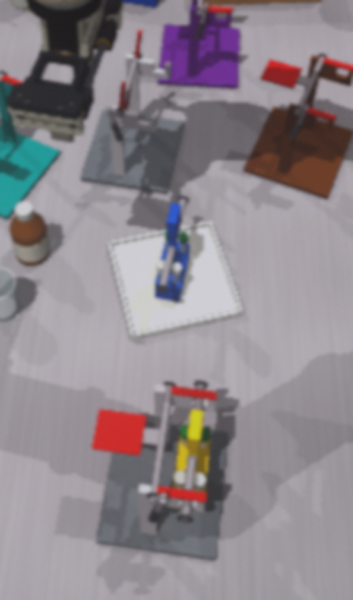

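```bash
python3 -m inch '[[[0.2,0,0,0,0],[0.2,0,0,0,0],[0.2,0,0,0,0]]]'
python3 - <<'E'
from h import *
from cell import workorder
s=arm.observe();d=eyes.get_image("wrist")
print("grip top",wtri(d,s,322,69,.163),"force",s["force"],s["clock"])
workorder.sign_off()
E
```

```text
clock: 14.3
position: [0.6122, -0.031, 0.3169]
ee_rot: [0.244, 3.111, 0.011]
force: [0.1, -0.5, 0.3]
width: 0.799
grip top [ 0.49434037 -0.00943016  0.163     ] force [ 0.09685221 -0.47006922  0.28723105] 14.3
the job is handed in; nothing more can be done
```

I pressed the red pad until the keeper snapped open with the blue carrier still hanging. I then lifted the carrier off, stood it in the white tray, and handed the job in at about 14.3 s of the 56 s allowed.

- **Carrier position:** The last wrist picture shows it upright. Its grip measured at about (0.494, -0.009), within 2 mm of the measured tray centre at (0.494, -0.0105). I placed that point on the assumed top height of 0.163 m and judged uprightness by eye, so height and tilt are not measured.
- **Yellow carrier:** It was still hanging in the last scene picture. I did not measure its position again, but the robot never came near it at low height.
- **Robot at hand-in:** The gripper was open and clear of everything, with about 0 N on the wrist.
- **Set-down:** The contact reading was about 13 N for one moment.
- **Sideways drift:** Fast descents drifted up to about 17 mm sideways. I corrected this each time before contact.

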